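Couple the brown van to the orange wagon and draw it out of the siding

ROBOT

A 7-joint arm with a two-finger parallel gripper is mounted at the origin on the work surface. World frame = base frame: x ahead of the robot, y to its left, z up, the work surface at z = 0. Lengths are in m, angles in rad, forces in N, time in s.
With the tool pointing down it reaches from about 0.425 to 0.95 m from the base axis. Payload 4.7 kg.
Tool frame: the origin (TCP) lies at the very end of the fingers, on their centre line; the grasp point (between the pads) lies ctrl.tcp_to_grasp behind it (ctrl.tcp_to_grasp is the distance from the TCP to the grasp point, in m); x points along the fingers, z is the direction in which the jaws open and shut, and the axes are right-handed (so a half turn about x gives the same grasp; the last joint's range is limited). The gripper opens to 85 mm and grips with 20 to 120 N. Pads are 22 mm wide; open, the fingers measure 114 mm over their backs; the gripper's body (76 mm by 85 mm) begins 54 mm behind the grasp point. The pads swing forward as they close: fully open they stand 13 mm farther back than shut.
Start: joints at [1.219, 0.469, -0.049, 1.532, 0.024, 1.141, -0.082], TCP at [0.214, -0.64, 0.231] pointing down, gripper open.
Joint ranges: [-2.59, 2.59], [-0.33, 1.99], [-1.39, 1.29], [0.1, 2.45], [-1.04, 4.18], [0.21, 1.99], [-2.66, 2.66]. Speed limits (rad/s): [2.57, 2.57, 3.14, 3.14, 3.14, 3.14, 3.14].

INTERFACE

Orientations are given as a unit quaternion [w, x, y, z].
In Python, from cell import ctrl gives the robot as it stands. The module is installed in compiled form; this text tells all that it offers. Calls block until the motion is done:
- ctrl.goto(position, orientation): joint-space move of the TCP to a pose.
- ctrl.move_straight(position, ori=None, speed=0.15): straight line of the TCP; ori=None keeps the orientation; speed is the mean speed in m/s.
- ctrl.set_joints(angles): joint-space move.
- ctrl.grip(opening, grasp_force=None): finger opening in m; grasp_force is the grip in N (None keeps the last); returns when the fingers have stopped.
- ctrl.pause(seconds).
- ctrl.ik(position, orientation): joint angles nearest the present ones, or None.
- ctrl.get_obs(): the state.
- ctrl.get_image(name): name is "scene" or "top" or "wrist"; returns (picture, depth): 480x640x3 uint8, red, green, blue; 480x640 float32, m along the optical axis (not along the pixel's ray), 0 where there is no reading.
- ctrl.get_calibration(name): a dict with "fovy" (degrees; the focal length in pixels is half the picture's height over the tangent of half this angle, whatever the lens; pixels are square), "cx", "cy" (the principal point, pixels), "rvec" (rotation vector, rad) and "tvec" (3), from world to camera coordinates, as OpenCV has them; the wrist camera has in their place "tool_from_camera" (4x4, takes a point from camera to tool coordinates, whose origin is the TCP and whose axes are the tool frame's). Camera axes: x right, y down, z forward; pixel columns grow to the right and rows downward; lengths in m; the calibration is good to about 2 mm. A picture is of the moment at which its call begins: read the wrist's pose just before it. get_calibration takes no time and is no camera call.
A pose or a line that the arm cannot do raises ctrl.PlanningError and nothing moves.
- ctrl.hand_in(): hands the job in, once; it reports no verdict.
The state is a dict: "clock": time; "qpos": joint angles; "dq": joint speeds; "tau": joint torques, N m; "tcp_pos": TCP position; "tool_rot": TCP orientation; "ft_force": force on the tool from outside, world axes, zero at the start; "torque": the same for the moment, N m; "grip_width": finger opening in m.
Only numpy, scipy, OpenCV 4.12 (cv2) and the standard library are available. Lean on these libraries where they do the work, as an engineer would, in place of code of your own. Each camera call takes 0.05 s, during which the arm holds its last target.

TASK

Push the brown van along the rails into the orange wagon until you feel the sprung coupling snap over its peak, then stop pushing at once: the buffer stop's spring ram must not be driven in as far as half its travel. Then draw the coupled pair back until the tail end of the orange wagon (its end nearest the buffer stop) stands between the yellow post and the white post, and let go. Touch no wagon but the brown van, keep both on the rails, and leave the bottle, screwdriver and tray alone.

Things in the scene. Friction and masses are not known exactly. Their poses are not given: they have to be found in the camera images.
- siding: straight model railway siding, fixed: board 660 x 120 x 10 mm, two rails with tops 24 mm above the work surface. Origin: centre of the board's underside. x axis along the track towards the buffer stop, z up; track centre line y = 0. The buffer stop's spring ram (round pad 26 mm across, centre 52 mm up) has its face at x = +270 mm at rest
- ram (a joint): how far the buffer stop's spring ram is driven in, in m; 0 at rest, full travel 0.014. Spring 2.5 N/mm (17.5 N at half travel), it springs back
- posts: fixed strip beside the track, 80 mm from the centre line on the siding's -y side, with two upright posts 8 mm thick, 60 mm tall. Origin: foot of the yellow post; x axis parallel to the siding's. The white post is at x = -50 mm, further from the buffer stop
- brown_van: red-brown covered railway van, flat grey roof, about 0.4 kg; rolls with about 1.4 N drag, not by itself. Origin: mid-length on its centre line at rail-top height; x along the van towards the orange wagon and the stop, z up. Frame 170 mm long; body 160 long, 56 wide (y), plain sides 38 to 84 mm above the origin, roof top at 91 mm. Wheels have 2 mm side play on the rails
- orange_wagon: orange open wagon with three wooden crates, about 0.4 kg, rolls with about 1.4 N drag; stands 3 to 25 mm short of the ram. Frame 170 mm long, 56 mm wide; crates reach 78 mm above the origin. Origin and axes as for the van. Its -x end carries the coupling housing, 46 mm wide, reaching to x = -115 mm, with two sprung steel jaws 8 mm apart at x = -108 mm
- jaw_mouth (a point): middle of the coupling housing's mouth: x = -115, z = 18 mm in the orange wagon's frame. As the arrowhead enters, resistance grows over 9 mm to a peak of 9 to 13 N, then falls away sharply as the jaws close behind it (tip about 20 mm past this point); the head bottoms some 5 mm further on and force rises again on the ram's spring. Caught, it holds far more than the wagon's drag
- wagon_tail (a point): middle of the end face of the orange wagon nearest the buffer stop (its tail): x = +85 mm, z = +28 mm in the wagon's frame
- green_bottle: green glass bottle, 62 mm across and 200 mm tall, origin at the centre of its foot; bystander
- screwdriver: red-handled screwdriver 170 mm long lying on the table; bystander
- parts_tray: blue open parts tray 90 x 120 x 30 mm, origin at the centre of its underside; bystander
- van_bar (a point): middle of the van's +x end, where its coupling bar comes out (x = 85, z = 18 mm in the van's frame). The bar ends in a brass arrowhead 16 mm wide, 17 mm long, pointing along +x. It is clamped at a length that differs every time and is not reported: the tip lies 31 to 69 mm out from this point

How it is judged:
By the outcome, as a careful person would: the job done as asked, in the order asked, and still so for the second after the job is handed in, with the robot touching nothing.
It also fails if it takes over 58 s, if anything falls off the work surface, if the arm or the gripper's body presses on something with over 40 N, if the wrist force passes 120 N, or if a joint passes its speed limit or range.

## Working session

There is one attempt and no reset: what is moved stays moved. The work goes in short steps, each a Python script; the robot and the scene stay as the last script left them, time stands still between calls to the robot, and variables do not carry over. Pictures are saved under pics/ and viewed, and the job is handed in when it is done.

```bash
mkdir -p pics; ls
python3 - <<'E'
from cell import ctrl
import cv2
o=ctrl.get_obs();print(o)
print(ctrl.tcp_to_grasp)
for n in("scene","top","wrist"):
    im,d=ctrl.get_image(n);cv2.imwrite(f"pics/{n}0.png",im[:,:,::-1]);import numpy as np;np.save(f"pics/{n}0.npy",d);print(n,ctrl.get_calibration(n))
E
```

```text
pics
{'clock': 0.0, 'qpos': array([ 1.2190945 ,  0.4694782 , -0.04860705,  1.53368931,  0.02411497,
        1.14102929, -0.08229545]), 'dq': array([-2.77332700e-04,  1.05822384e-03, -6.85944461e-04,  8.09031619e-04,
        1.19318457e-03, -4.11268417e-05,  5.21823420e-04]), 'tau': array([-1.42746567e-04, -5.10300493e+01, -4.67218144e-02, -2.37706894e+01,
        1.06206274e-02,  7.57967558e-03, -1.17491233e-06]), 'tcp_pos': array([ 0.21395131, -0.63957049,  0.23023865]), 'tool_rot': array([ 0.57326708,  0.4135281 ,  0.57445849, -0.41274304]), 'ft_force': array([-0.49955551,  0.1348326 ,  0.60535336]), 'torque': array([ 0.03419099, -0.04446985,  0.00400135]), 'grip_width': 0.08514294802287353}
0.0187
scene {'fovy': 54.431260572121495, 'cx': 324.8299179893771, 'cy': 240.27111443458318, 'rvec': array([ 1.62759687,  1.67184984, -0.84508279]), 'tvec': array([-0.12563479, -0.29631991,  1.65324754])}
top {'fovy': 47.96309932981652, 'cx': 324.45578383364114, 'cy': 235.25565810463866, 'rvec': array([ 2.11499987, -2.17317284,  0.19121428]), 'tvec': array([0.13974717, 0.56731046, 1.09381145])}
wrist {'fovy': 69.14855332289427, 'cx': 324.9010563727845, 'cy': 240.61597950407435, 'tool_from_camera': array([[ 1.86030230e-04, -2.65712232e-01,  9.64052372e-01,
        -1.44086509e-01],
       [-4.79963331e-04, -9.64052301e-01, -2.65712119e-01,
         6.81373523e-02],
       [ 9.99999868e-01, -4.13279301e-04, -3.06874999e-04,
         3.27115334e-04],
       [ 0.00000000e+00,  0.00000000e+00,  0.00000000e+00,
         1.00000000e+00]])}
```

View pics/scene0.png

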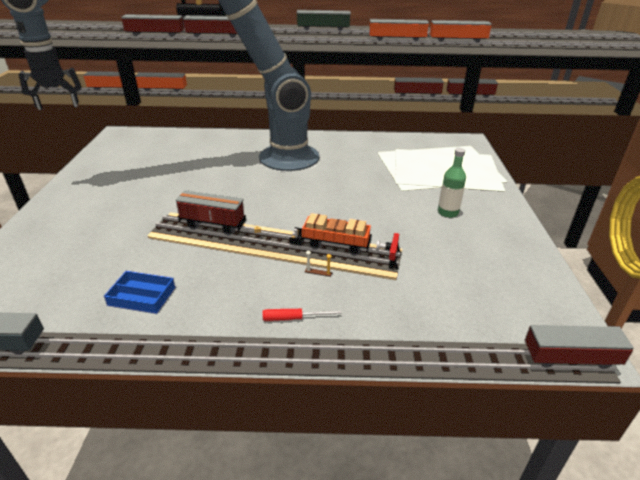

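View pics/top0.png

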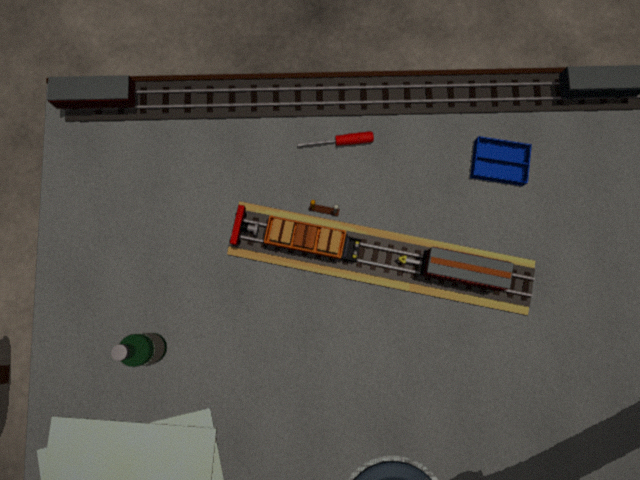

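View pics/wrist0.png

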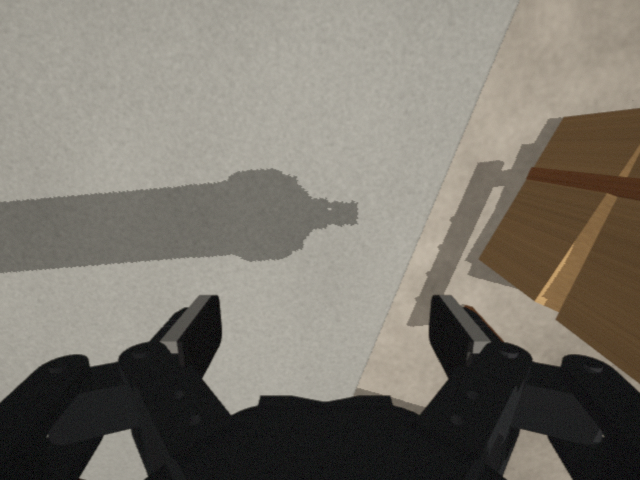

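The scene view shows the van at (210,212), the wagon at (336,233), the ram at (395,245) and the posts at (308,262) and (329,263). In the top view the van is at (465,270), the wagon at (305,238) and the posts at (312,204) and (336,208). I'll zoom in and measure.

```bash
cat > h.py <<'E'
import numpy as np,cv2
from cell import ctrl
def cam(n):
    c=ctrl.get_calibration(n);f=240/np.tan(np.radians(c['fovy'])/2)
    K=np.array([[f,0,c['cx']],[0,f,c['cy']],[0,0,1]])
    R=cv2.Rodrigues(c['rvec'])[0];return K,R,np.array(c['tvec'])
def plane(n,uv,z):
    K,R,t=cam(n);uv=np.atleast_2d(np.array(uv,float))
    r=np.c_[uv,np.ones(len(uv))]@np.linalg.inv(K).T@R
    o=-R.T@t;s=(z-o[2])/r[:,2];return o+r*s[:,None]
def proj(n,P):
    K,R,t=cam(n);p=(np.atleast_2d(P)@R.T+t)@K.T;return p[:,:2]/p[:,2:]
E
python3 - <<'E'
from h import *
im=cv2.imread('pics/top0.png')
cv2.imwrite('pics/topz.png',cv2.resize(im[190:325,220:550],None,fx=2.4,fy=2.4,interpolation=cv2.INTER_CUBIC))
cv2.imwrite('pics/topz2.png',cv2.resize(im[190:275,225:365],None,fx=5.6,fy=5.6,interpolation=cv2.INTER_CUBIC))
hsv=cv2.cvtColor(im,cv2.COLOR_BGR2HSV)
# wood strips (board edges)
m=cv2.inRange(hsv,(12,60,70),(35,255,255));m[:190]=0;m[325:]=0
m[:,:220]=0;m[:,545:]=0
n,l,s,c=cv2.connectedComponentsWithStats(m)
for i in range(1,n):
    if s[i,4]>15: print(s[i],c[i])
E
```

```text
[310 199   6   6  27] [312.59259259 201.55555556]
[ 238  201  298   68 3942] [355.79705733 234.70268899]
[ 227  246  302   70 2936] [378.10762943 280.25987738]
[398 255  10   8  53] [402.54716981 258.43396226]
[445 259  32  12  75] [460.02666667 264.8       ]
[475 266  15   8  34] [482.  269.5]
[501 271  11   6  21] [506.85714286 273.57142857]
```

View pics/topz.png

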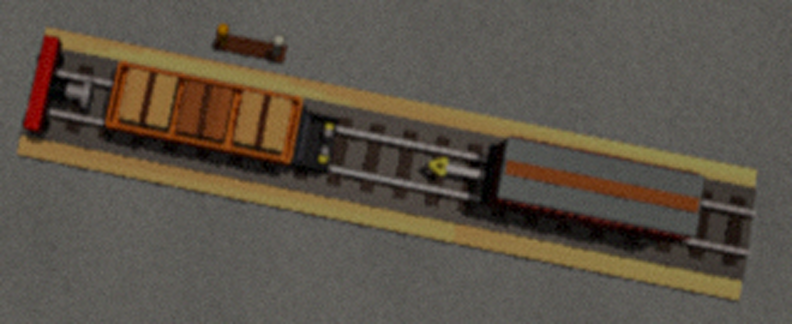

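View pics/topz2.png

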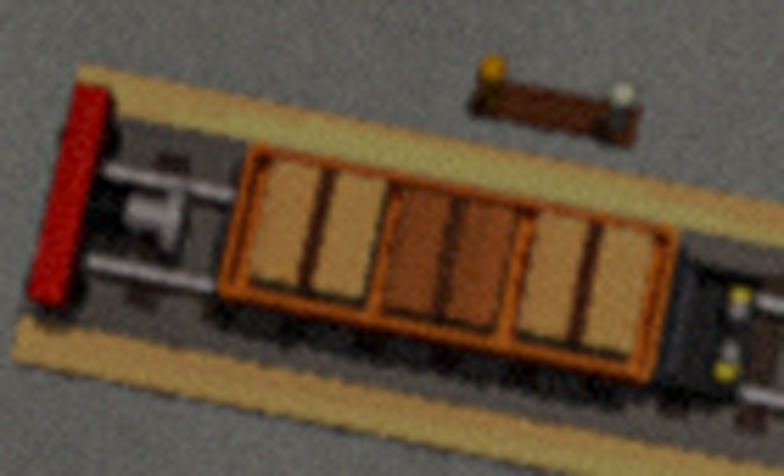

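Run:
```python
from h import *
z=lambda u,v:(u/2.4+220-.3,v/2.4+190-.3)
z2=lambda u,v:(u/5.6+225-.4,v/5.6+190-.4)
C=plane('top',[z(47,28),z(757,170),z(741,299),z(18,154)],0.010)
print(C.round(4));print([np.linalg.norm(C[i]-C[(i+1)%4]).round(4) for i in range(4)])
x=(C[0]+C[3]-C[1]-C[2]);x[2]=0;x/=np.linalg.norm(x)
y=np.array([-x[1],x[0],0]);o=C.mean(0);o[2]=0
print('x',x,'o',o,'yaw',np.arctan2(x[1],x[0]))
np.savez('sid.npz',x=x,y=y,o=o)
def S(p):
    d=p-o;return np.c_[d@x,d@y].round(4)
print('wagon tail top corners',S(plane('top',[z2(255,150),z2(222,295)],.024+.045)),S(plane('top',[z2(677,230),z2(655,380)],.024+.045)))
print('posts yellow,white',S(plane('top',[z2(491,67),z2(623,93)],.06)))
print('van roof',S(plane('top',[z(507,137),z(705,179),z(688,238),z(497,203)],.024+.091)))
print('tip',S(plane('top',[z(426,167),z(437,156),z(437,178)],.042)))
print('housing front',S(plane('top',[z2(735,350)],.05)))
print('ram face',S(plane('top',[z2(182,210)],.052)))
# depth based van roof
d=np.load('pics/top0.npy');K,R,t=cam('top')
u,v=np.meshgrid(np.arange(640),np.arange(480))
P=(np.stack([(u-K[0,2])/K[0,0]*d,(v-K[1,2])/K[1,1]*d,d],-1)-t)@R
s=P.reshape(-1,3);L=S(s);zz=s[:,2]
m=(abs(L[:,0])<.33)&(abs(L[:,1])<.05)
mm=m&(zz>.10)&(zz<.13)&(L[:,0]<0)
q=L[mm];print('roof',mm.sum(),np.percentile(q,[1,50,99],axis=0),np.median(zz[mm]))
mm=m&(zz>.06)&(L[:,0]>0)&(L[:,0]<.262);q=L[mm];print('wag',np.percentile(q,[1,50,99],axis=0),np.median(zz[mm]))
```

```text
[[ 0.6568  0.3084  0.01  ]
 [ 0.5091 -0.3323  0.01  ]
 [ 0.3942 -0.3074  0.01  ]
 [ 0.5414  0.3348  0.01  ]]
[np.float64(0.6575), np.float64(0.1176), np.float64(0.6588), np.float64(0.1184)]
x [0.22401316 0.97458612 0.        ] o [0.52538213 0.0008965  0.        ] yaw 1.344865979012403
wagon tail top corners [[ 0.2483 -0.0293]
 [ 0.2486  0.0262]] [[ 0.0892 -0.0309]
 [ 0.0865  0.0255]]
posts yellow,white [[ 0.1694 -0.0796]
 [ 0.1189 -0.0797]]
van roof [[-0.0819 -0.0245]
 [-0.2475 -0.0225]
 [-0.2407  0.0282]
 [-0.0828  0.0309]]
tip [[-0.0297  0.0026]
 [-0.0375 -0.0089]
 [-0.0408  0.0103]]
housing front [[0.059  0.0061]]
ram face [[ 0.2724 -0.0045]]
roof 2396 [[-0.245905 -0.027305]
 [-0.16475   0.0023  ]
 [-0.083495  0.0286  ]] 0.1131656115858293
wag [[ 0.0853   -0.027656]
 [ 0.1671    0.0025  ]
 [ 0.2488    0.0282  ]] 0.09502639524813655
```

Calibrated positions in the siding frame:

| Feature | Position (m) |
|---|---|
| Van centre | x ≈ -0.165 |
| Arrowhead tip | ≈ -0.03 |
| Wagon centre | ≈ 0.167 |
| Wagon tail | ≈ 0.252 |
| Yellow post | ≈ 0.169 |
| White post | ≈ 0.119 |

Next I'll check reachability, then approach.

```bash
cat >> h.py <<'E'
import os
from scipy.spatial.transform import Rotation as Ro
if os.path.exists('sid.npz'):
    _s=np.load('sid.npz');X,Y,O=_s['x'],_s['y'],_s['o']
def W(x,y,z): return O+X*x+Y*y+np.array([0,0,z])
def S(p): d=np.asarray(p)-O;return np.array([d@X,d@Y,d[2]])
def ori(sgn):
    tz=sgn*Y;tx=np.array([0,0,-1.]);q=Ro.from_matrix(np.c_[tx,np.cross(tz,tx),tz]).as_quat()
    return q[[3,0,1,2]]
def F(n=1):
    o=ctrl.get_obs();f=o['ft_force'];return o,np.array([f@X,f@Y,f[2]])
E
python3 - <<'E'
from h import *
for s in(1,-1):
  for x in(-.19,-.165,-.03): 
    for z in (.2,.066):
      q=ctrl.ik(W(x,.0015,z),ori(s));print(s,x,z,None if q is None else q.round(2))
E
```

```text
1 -0.19 0.2 [-0.58  0.41  1.12  1.99 -0.43  1.02 -2.62]
1 -0.19 0.066 [-0.51  0.71  1.11  2.1  -0.85  0.88 -2.25]
1 -0.165 0.2 [-0.71  0.49  1.28  1.99 -0.54  1.06 -2.55]
1 -0.165 0.066 [-0.56  0.7   1.11  2.11 -0.85  0.88 -2.3 ]
1 -0.03 0.2 [ 0.86  0.49 -1.17  1.89  0.51  1.1   2.41]
1 -0.03 0.066 [ 0.82  0.77 -1.18  2.01  0.87  1.    2.11]
-1 -0.19 0.2 [ 0.72  0.29 -0.52  1.92  0.17  0.98 -0.11]
-1 -0.19 0.066 [ 0.65  0.47 -0.46  2.04  0.32  0.7  -0.24]
-1 -0.165 0.2 [ 0.68  0.28 -0.54  1.93  0.17  0.98 -0.16]
-1 -0.165 0.066 [ 0.61  0.47 -0.47  2.04  0.33  0.7  -0.3 ]
-1 -0.03 0.2 [ 0.52  0.32 -0.66  1.91  0.23  0.99 -0.47]
-1 -0.03 0.066 [ 0.41  0.49 -0.55  2.03  0.38  0.72 -0.61]
```

Run:
```python
from h import *
ctrl.goto(W(-.165,.0015,.21),ori(-1))
ctrl.pause(.2)
o,f=F();print(o['clock'],S(o['tcp_pos']),f)
im,d=ctrl.get_image('wrist');cv2.imwrite('pics/w1.png',im[:,:,::-1])
t=ctrl.get_obs()['clock'];p=S(ctrl.get_obs()['tcp_pos'])
for k in range(3):
    ctrl.move_straight(W(-.165,.0015,.21-.001*(k+1)),speed=.02)
    o,f=F();print(o['clock']-t,S(o['tcp_pos'])-p,f)
```

```text
2.3417 [-0.16580748  0.00141067  0.20993171] [ 0.27212798 -0.52776123 -0.62941932]
0.25 [ 0.00055674  0.00015567 -0.00105607] [ 0.12363557 -0.33306857  0.06011885]
0.5 [ 0.00064488  0.00014111 -0.00203347] [ 0.11705171 -0.30716903 -0.11611658]
0.75 [ 0.00061396  0.00013246 -0.00300087] [-0.19488076  0.02840309  1.58425664]
```

View pics/w1.png

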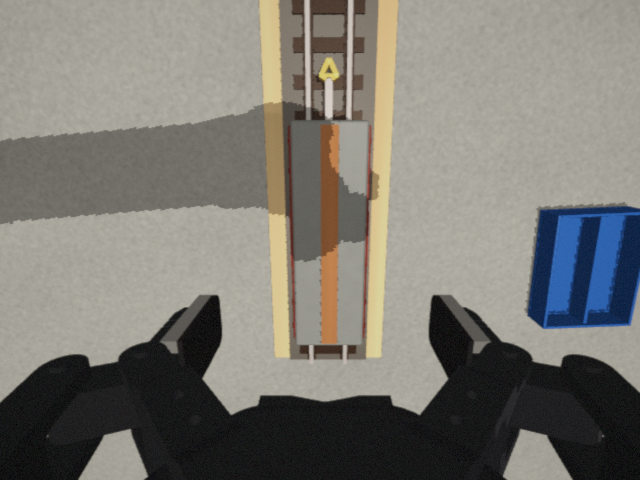

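The wrist view shows the van centred near column 330 with no visible yaw, and the arrowhead at (329,68). It puts the van about 3 mm further to -Y than the top view does, so I'll use the mean and let the wrist force correct it after gripping.

Run:
```python
from h import *
y=-.0003
ctrl.move_straight(W(-.165,y,.066),speed=.12)
ctrl.pause(.2);o,f=F();print(o['clock'],S(o['tcp_pos']),f)
f0=f
ctrl.grip(.05,20);ctrl.pause(.3)
o,f=F();print(o['clock'],S(o['tcp_pos']),f,o['torque'],o['grip_width'])
np.save('f0.npy',f0)
im,d=ctrl.get_image('wrist');cv2.imwrite('pics/w2.png',im[:,:,::-1])
```

```text
4.6667 [-0.16508483 -0.00068024  0.06656512] [ 0.10389355  0.0633589  -0.61683637]
5.3417 [-0.16504633 -0.00098099  0.06634822] [-0.60800575 -1.43514775  4.34475217] [-0.21966079 -0.33333967 -0.00776434] 0.055914232173189866
```

View pics/w2.png

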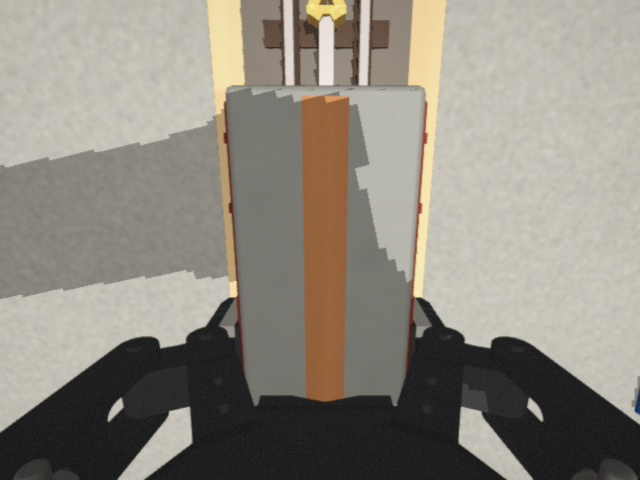

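Grip is good: the opening is 56 mm and the side force is small. Next I'll push in steps with force monitoring.

Run:
```python
from h import *
ctrl.grip(.05,60);ctrl.pause(.2)
o,f=F();print(o['clock'],S(o['tcp_pos']),f,o['grip_width'])
y=-.0003
ctrl.move_straight(W(-.105,y,.066),speed=.06)
o,f=F();print(o['clock'],S(o['tcp_pos']).round(4),f.round(2))
f0=np.load('f0.npy')
x=-.105;mx=0;log=[];snap=False
while x<-.02:
    r=mx
    x+= .002 if mx<4.2 else .001
    ctrl.move_straight(W(x,y,.066),speed=.03)
    o,f=F();p=S(o['tcp_pos']);fx=-(f[0]-f0[0])
    log.append((o['clock'],x,p[0],p[1],fx,f[1],f[2]))
    print(np.round(log[-1],4))
    mx=max(mx,fx)
    if mx>7 and fx<mx-3: print('SNAP',mx);snap=True;break
    if fx>16.5: print('LIMIT');break
    if o['clock']>32:break
np.save('log.npy',log)
if snap or fx>16.5:
    im,d=ctrl.get_image('wrist');cv2.imwrite('pics/w3.png',im[:,:,::-1])
```

```text
5.8083 [-0.16502901 -0.00097006  0.0664278 ] [-0.72069352 -3.05376075  4.7291068 ] 0.05557958079764772
6.9583 [-0.1047 -0.001   0.0664] [-0.61 -2.16  5.04]
[ 7.2083e+00 -1.0300e-01 -1.0310e-01 -1.0000e-03  5.8370e-01 -2.8763e+00
  5.7073e+00]
[ 7.4583e+00 -1.0100e-01 -1.0110e-01 -1.0000e-03  7.0190e-01 -2.4379e+00
  5.6284e+00]
[ 7.7083e+00 -9.9000e-02 -9.9200e-02 -1.1000e-03  5.5490e-01 -2.0849e+00
  5.9108e+00]
[ 7.9583e+00 -9.7000e-02 -9.7200e-02 -1.0000e-03  4.7350e-01 -2.8653e+00
  5.1346e+00]
[ 8.2083e+00 -9.5000e-02 -9.5200e-02 -1.0000e-03  1.9541e+00 -2.1693e+00
  5.0629e+00]
[ 8.4583e+00 -9.3000e-02 -9.3200e-02 -1.0000e-03  1.2592e+00 -2.3909e+00
  5.5096e+00]
[ 8.7083e+00 -9.1000e-02 -9.1200e-02 -1.1000e-03  1.1614e+00 -2.2554e+00
  5.3920e+00]
[ 8.9583e+00 -8.9000e-02 -8.9200e-02 -1.1000e-03  9.4590e-01 -1.9860e+00
  4.4116e+00]
[ 9.2083e+00 -8.7000e-02 -8.7200e-02 -1.1000e-03  9.7970e-01 -1.1065e+00
  5.7231e+00]
[ 9.4583e+00 -8.5000e-02 -8.5200e-02 -1.1000e-03  1.0305e+00 -2.4918e+00
  4.8249e+00]
[ 9.7083e+00 -8.3000e-02 -8.3200e-02 -1.0000e-03  9.3260e-01 -1.3207e+00
 
[... 2337 characters left out ...]
e+00  9.80060e+00]
[ 1.62083e+01 -4.00000e-02 -4.48000e-02 -1.00000e-03  1.02544e+01
 -2.12840e+00  9.45150e+00]
[ 1.64583e+01 -3.90000e-02 -4.41000e-02 -1.00000e-03  1.03289e+01
 -1.69280e+00  1.02269e+01]
[ 1.67083e+01 -3.80000e-02 -4.34000e-02 -1.00000e-03  1.18530e+01
 -1.83770e+00  1.05524e+01]
[ 1.69583e+01 -3.70000e-02 -4.28000e-02 -1.00000e-03  1.15648e+01
 -1.98380e+00  1.01293e+01]
[ 1.72083e+01 -3.60000e-02 -4.20000e-02 -1.00000e-03  1.17413e+01
 -1.29270e+00  1.01676e+01]
[ 1.74583e+01 -3.50000e-02 -4.13000e-02 -1.00000e-03  1.24008e+01
 -1.26840e+00  1.11837e+01]
[ 1.77083e+01 -3.40000e-02 -3.65000e-02 -1.00000e-03  4.82480e+00
 -2.36700e+00  6.66540e+00]
SNAP 12.400830575509314
```

Snap felt: the force fell from 12.4 N to 4.8 N as the van jumped 5 mm. Drawing back now.

Run:
```python
from h import *
y=-.0003;f0=np.load('f0.npy')
for x in(-.05,-.07,-.1,-.13,-.165):
    ctrl.move_straight(W(x,y,.066),speed=.05)
    o,f=F();print(round(o['clock'],2),S(o['tcp_pos']).round(4),(f-f0).round(2))
for n in("scene","top","wrist"):
    im,d=ctrl.get_image(n);cv2.imwrite(f"pics/{n}4.png",im[:,:,::-1]);np.save(f'pics/{n}4.npy',d)
im=cv2.imread('pics/top4.png')
cv2.imwrite('pics/top4z.png',cv2.resize(im[190:325,220:550],None,fx=2.4,fy=2.4,interpolation=cv2.INTER_CUBIC))
im=cv2.imread('pics/scene4.png')
cv2.imwrite('pics/scene4z.png',cv2.resize(im[170:300,140:420],None,fx=2.8,fy=2.8,interpolation=cv2.INTER_CUBIC))
```

```text
18.23 [-0.0507 -0.0007  0.0664] [-0.49 -1.92  7.4 ]
18.77 [-0.0706 -0.0007  0.0664] [ 0.38 -2.24  7.48]
19.52 [-0.1003 -0.0006  0.0664] [ 0.87 -0.49  7.9 ]
20.27 [-0.1302 -0.0006  0.0664] [ 0.12 -2.02  7.99]
21.12 [-0.1651 -0.0006  0.0664] [ 1.77 -1.4   7.7 ]
```

View pics/top4z.png

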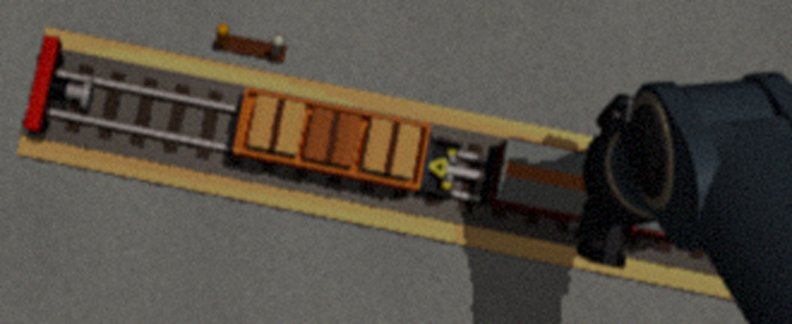

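View pics/scene4z.png

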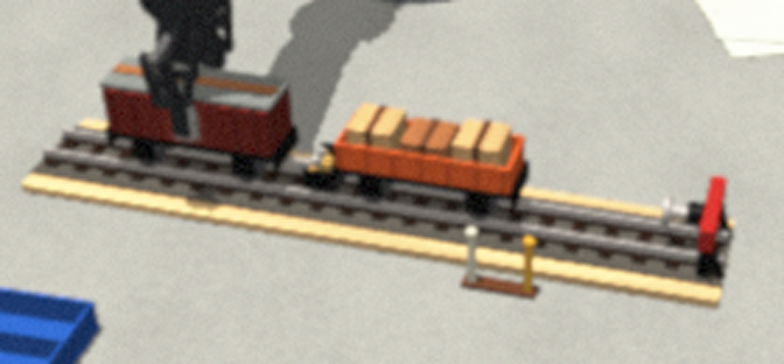

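The top view shows the wagon following, with its tail edge near (240,122) in the zoom and the arrowhead inside the jaws at (437,165). I'll measure the tail position from the depth map.

Run:
```python
from h import *
for n in('top0','top4'):
    d=np.load(f'pics/{n}.npy');K,R,t=cam('top')
    u,v=np.meshgrid(np.arange(640),np.arange(480))
    P=((np.stack([(u-K[0,2])/K[0,0]*d,(v-K[1,2])/K[1,1]*d,d],-1)-t)@R).reshape(-1,3)
    L=np.array((P-O)@np.c_[X,Y]);z=P[:,2]
    m=(abs(L[:,1])<.04)&(z>.055)&(z<.11)&(L[:,0]>-.06)&(L[:,0]<.262)
    print(n,np.percentile(L[m],[1,50,99],axis=0).round(4))
z=lambda u,v:(u/2.4+219.7,v/2.4+189.7)
print([S(p).round(4) for p in plane('top',[z(246,88),z(232,158)],.069)])
```

```text
top0 [[ 0.0844 -0.0276]
 [ 0.1665  0.0025]
 [ 0.2488  0.0282]]
top4 [[-0.0263 -0.027 ]
 [ 0.0589  0.0033]
 [ 0.1413  0.029 ]]
[array([ 0.1383, -0.0302,  0.069 ]), array([0.138 , 0.0318, 0.069 ])]
```

The tail is at 0.141–0.144, and the posts are at 0.119 and 0.169, so it is centred. Letting go.

Run:
```python
from h import *
ctrl.grip(.085);ctrl.pause(.2)
o,f=F();print(o['clock'],o['grip_width'],f)
ctrl.move_straight(W(-.165,-.0003,.26),speed=.12)
q=ctrl.get_obs()['qpos'].copy();q[0]-=.5
ctrl.set_joints(q)
ctrl.pause(.2)
for n in("scene","top"):
    im,d=ctrl.get_image(n);cv2.imwrite(f"pics/{n}5.png",im[:,:,::-1]);np.save(f'pics/{n}5.npy',d)
im=cv2.imread('pics/top5.png')
cv2.imwrite('pics/top5z.png',cv2.resize(im[190:325,220:550],None,fx=2.4,fy=2.4,interpolation=cv2.INTER_CUBIC))
im=cv2.imread('pics/scene5.png')
cv2.imwrite('pics/scene5z.png',cv2.resize(im[170:300,140:420],None,fx=2.8,fy=2.8,interpolation=cv2.INTER_CUBIC))
d=np.load('pics/top5.npy');K,R,t=cam('top')
u,v=np.meshgrid(np.arange(640),np.arange(480))
P=((np.stack([(u-K[0,2])/K[0,0]*d,(v-K[1,2])/K[1,1]*d,d],-1)-t)@R).reshape(-1,3)
L=np.array((P-O)@np.c_[X,Y]);z=P[:,2]
m=(abs(L[:,1])<.04)&(z>.055)&(z<.11)&(L[:,0]>-.06)&(L[:,0]<.262)
print(np.percentile(L[m],[1,50,99],axis=0).round(4))
m=(abs(L[:,1])<.04)&(z>.1)&(z<.13)&(L[:,0]<-.06)
print(np.percentile(L[m],[1,50,99],axis=0).round(4),np.median(z[m]),ctrl.get_obs()['clock'])
```

```text
21.8833 0.08526271638150956 [0.15619672 0.0833732  0.2153933 ]
[[ 0.1131 -0.0054]
 [ 0.1335  0.0202]
 [ 0.1431  0.0288]]
[[-0.2455 -0.0265]
 [-0.1674  0.0019]
 [-0.0852  0.029 ]] 0.11328508578686101 24.95
```

View pics/top5z.png

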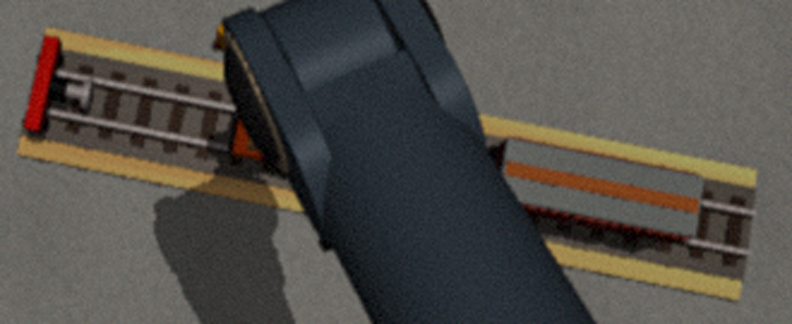

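View pics/scene5z.png

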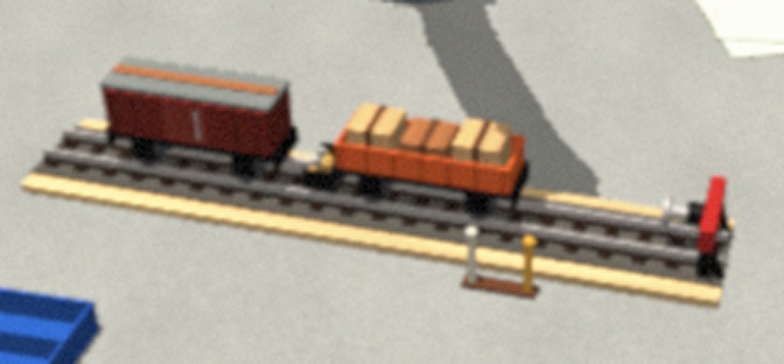

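The scene view shows both wagons upright on the rails, coupled and unmoved after release. The tail is still at about 0.143 and the gripper is clear. Handing in.

Run:
```python
from cell import ctrl
ctrl.hand_in();print(ctrl.get_obs()['clock'])
```

```text
the job is handed in; nothing more can be done
the job is handed in; nothing more can be done
```

The pair is coupled and standing between the posts, and I handed the job in at about 25 s on the robot's clock.

- **Coupling:** I gripped the brown van and pushed it in 1–2 mm steps. The force rose to 12.4 N, then dropped to 4.8 N as the coupling snapped over, and I stopped there. I had no direct ram reading. The 12.4 N peak is below the 17.5 N that half travel takes, so the ram should have gone in about 5 mm at most.
- **Draw-back and release:** I drew the pair back about 128 mm, opened the gripper and lifted clear.
- **Last checks:**
  - The wagon tail is at about 0.141–0.144 m along the siding, and the white and yellow posts are at 0.119 and 0.169 m.
  - Both wagons are on the rails and coupled, and did not move visibly when I let go.
  - The bottle, screwdriver and tray were not touched.
- **Disagreements:**
  - The top and wrist cameras differed by about 3 mm on the van's sideways position, so I gripped at the mean. The side force stayed at about 3.5 N or less.
  - After release the arm partly blocked the top camera's view of the wagon, so I confirmed the coupling and posts from the scene camera.

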